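Put away cut steel: sloped rack and lidded tub

TASK

Put away the freshly cut steel. Lay each square-tube piece crosswise on the open upper part of the sloped rack and let go, so that it slides down under the wire guard to the stop and the pieces queue flat, one behind another; put every angle bracket into the grey tub, then put the lid on the tub and press it down until it has snapped home, level on the rim. Do not disturb the flask, the spray can or the clamp.

Things in the scene. Friction and masses are not known exactly. Their poses are not given: they have to be found in the camera images.
- lane: Lane of the fixed sloped rack: slippery deck 120 mm wide between lips 25 mm high, 310 mm long, falling at 27 degrees. Origin: foot of the stop plate, mid-lane, on the deck, 45 mm over the table. x down the slope (loading end at x = -0.31), y across, z square off the deck. Stop 58 mm high. Tubes let go on the open upper part slide down by themselves.
- guard_edge (a point): Middle of the cross wire that ends the rack's wire guard: 140 mm up the slope from the stop, 61 mm off the deck. The guard (this wire and two wires along the lane, 6 mm thick, all 61 mm off the deck) bars the lane below it from above; a tube passes under it. The deck above it is open. Axes as the lane's.
- tub_rim (a point): Open grey tub, fixed: outside 130 mm (its x) by 160 mm (its y), 95 mm high, walls and floor 5 mm. Point: middle of its mouth, level with the rim; z up. Four spring catches (balls) stand 6 mm out of the middle of the inner walls, 11 mm below the rim. A lid laid on loosely rides on them some 15 mm too high; about 10 N straight down on its middle snaps it home.
- lid_grip (a point): Loose grey lid, a plate 130 mm (its x) by 160 mm (its y) by 6 mm with a black handle block on top: 22 mm (x) by 70 mm (y), 34 mm high. Point: centre of the handle, 17 mm over the plate, 46 mm over the lid's lowest edge; z up. Below the plate a plug 23 mm deep, 2.5 mm clear of the tub's walls all round. Fits either way round. About 0.25 kg.
- lid_under (a point): Centre of the underside of the lid's plate, 23 mm below the handle's centre and 23 mm over the lid's lowest edge. It meets the middle of the tub's mouth when the lid is fully home.
- tube1_c (a point): A loose piece of bright steel square tube with black end caps (a closed block to the gripper), 40 x 40 mm, 90 mm long along its y axis; about 0.25 kg. This point is its centre. Three or four such pieces are there.
- tube2_c (a point): A loose piece of bright steel square tube with black end caps (a closed block to the gripper), 40 x 40 mm, 90 mm long along its y axis; about 0.25 kg. This point is its centre. Three or four such pieces are there.
- tube3_c (a point): A loose piece of bright steel square tube with black end caps (a closed block to the gripper), 40 x 40 mm, 90 mm long along its y axis; about 0.25 kg. This point is its centre. Three or four such pieces are there.
- tube4_c (a point): A loose piece of bright steel square tube with black end caps (a closed block to the gripper), 40 x 40 mm, 90 mm long along its y axis; about 0.25 kg. This point is its centre. Three or four such pieces are there.
- bracket1_leg (a point): Loose L-shaped angle bracket of pale metal, 40 mm wide (its y), about 0.22 kg; one or two are there. The upright plate is 8 mm thick (x) and reaches 26 mm above and 34 mm below this point (z), which is mid-plate. The lying plate, 8 mm thick, runs along x at the foot, from 4 mm behind to 56 mm ahead of this point.
- bracket2_leg (a point): Loose L-shaped angle bracket of pale metal, 40 mm wide (its y), about 0.22 kg; one or two are there. The upright plate is 8 mm thick (x) and reaches 26 mm above and 34 mm below this point (z), which is mid-plate. The lying plate, 8 mm thick, runs along x at the foot, from 4 mm behind to 56 mm ahead of this point.
- flask: Bystander: black drinking flask, 68 mm across, 200 mm high, standing; origin under its centre.
- spray: Bystander: white spray can, 62 mm across, 170 mm high, standing; origin under its centre.
- clamp: Bystander: bar clamp lying flat, 220 mm long along y, 22 mm high, jaws reaching 90 mm to +x; origin under the middle of the bar.
Mind the look-alikes: they are no part of the job. What is shaped like the part that bears tube2_c but purple or yellow is not meant.

How it is judged (in metres and radians):
At the end, for the whole second after the job is handed in: Tube pieces at rest in the lane, flat (centre 12-28 mm off the deck), crosswise within 0.25 rad, centres within 180 mm of the stop and 30 mm of the lane middle; brackets inside the tub; lid plate on the rim within 3 mm in height, 6 mm sideways, 0.035 rad of level (x of tube1_c in the frame of lane between -0.18 and 0 m and y of tube1_c in the frame of lane between -0.03 and 0.03 m and z of tube1_c in the frame of lane between 0.012 and 0.028 m and angle between the y axis of each of tube1_c, tube2_c, tube3_c, tube4_c and the y axis of lane, either way round below 0.25 rad and linear speed of each of tube1, tube2, tube3, tube4, lid below 0.02 m/s and x of tube2_c in the frame of lane between -0.18 and 0 m and y of tube2_c in the frame of lane between -0.03 and 0.03 m and z of tube2_c in the frame of lane between 0.012 and 0.028 m and x of tube3_c in the frame of lane between -0.18 and 0 m and y of tube3_c in the frame of lane between -0.03 and 0.03 m and z of tube3_c in the frame of lane between 0.012 and 0.028 m and x of tube4_c in the frame of lane between -0.18 and 0 m and y of tube4_c in the frame of lane between -0.03 and 0.03 m and z of tube4_c in the frame of lane between 0.012 and 0.028 m and x of bracket1_leg in the frame of tub_rim between -0.06 and 0.06 m and y of bracket1_leg in the frame of tub_rim between -0.075 and 0.075 m and z of bracket1_leg in the frame of tub_rim between -0.095 and -0.015 m and x of bracket2_leg in the frame of tub_rim between -0.06 and 0.06 m and y of bracket2_leg in the frame of tub_rim between -0.075 and 0.075 m and z of bracket2_leg in the frame of tub_rim between -0.095 and -0.015 m and z of lid_under in the frame of tub_rim between -0.004 and 0.003 m and horizontal distance between lid_under and tub_rim below 0.006 m and angle between lid_under's own z axis and vertical below 0.035 rad); the robot touches nothing.
It fails at once if the black flask is pushed more than 30 mm or tipped over (distance of flask from where it was at the start of the episode above 0.03 m or angle between flask's own z axis and vertical above 0.4 rad).
It fails at once if the white spray can is pushed more than 30 mm or tipped over (distance of spray from where it was at the start of the episode above 0.03 m or angle between spray's own z axis and vertical above 0.4 rad).
It fails at once if the bar clamp is pushed more than 30 mm (distance of clamp from where it was at the start of the episode above 0.03 m).
Of tube1, tube2, tube3, tube4 only 3 to 4 are there at a start; the rules pass over those that are not, and their reading is None.
Of bracket1, bracket2 only 1 to 2 are there at a start; the rules pass over those that are not, and their reading is None.
At some moment in a run one of tube1, tube2, tube3, tube4 may be knocked a few centimetres aside while the robot is not near it.
Once in a run the grip may slacken for a moment while it holds something.
It also fails if it takes over 210 s, if anything falls off the work surface, if the arm or the gripper's body presses on something with over 40 N, if the wrist force passes 120 N, or if a joint passes its speed limit or range.

ROBOT

A 6-joint arm with a two-finger parallel gripper is mounted at the origin on the work surface. World frame = base frame: x ahead of the robot, y to its left, z up, the work surface at z = 0. Lengths are in m, angles in degrees, forces in N, time in s.
With the tool pointing down it reaches from about 0.325 to 0.9 m from the base axis. Payload 6.1 kg.
Tool frame: the origin (TCP) lies between the finger pads; the fingertips stand 19 mm ahead of it and the grasp point (between the pads) is the TCP; z points along the fingers, y is the direction in which the jaws open and shut (so a half turn about z gives the same grasp; the last joint's range is limited). The gripper opens to 87 mm and grips with 3 to 60 N. Pads are 19 mm wide; open, the fingers measure 117 mm over their backs; the gripper's body (75 mm by 190 mm) begins 51 mm behind the grasp point.
Start: joints at [-83.658, 12.628, 87.462, -0, 79.91, -7.225], TCP at [0.147, -0.608, 0.242] pointing down, gripper open.
Joint ranges: [-170.65, 170.65], [-52.31, 119.04], [5.05, 147.46], [-71.25, 251.25], [11.57, 151.72], [-153.62, 153.62]. Speed limits (degrees/s): [147.25, 147.25, 172.46, 180, 180, 180].

INTERFACE

Orientations are given as [roll, pitch, yaw] about the fixed x, y, z axes, in that order (R = Rz(yaw) Ry(pitch) Rx(roll)).
In Python, from rig import manip gives the robot as it stands. Calls block until the motion is done:
- manip.move_ptp(position, orientation): joint-space move of the TCP to a pose.
- manip.line_to(position, frame=None, feed=0.15): straight line of the TCP; frame=None keeps the orientation; feed is the mean speed in m/s.
- manip.move_j(angles): joint-space move.
- manip.open_gripper() and manip.clamp(grip_force=None): open the fingers fully, or close them until they stop; grip_force is the grip in N (None keeps the last).
- manip.sleep(seconds).
- manip.solve_ik(position, orientation): joint angles nearest the present ones, or None.
- manip.observe(): the state.
- manip.snapshot(name): name is "side" or "top" or "wrist"; returns (picture, depth): 384x512x3 uint8, red, green, blue; 384x512 float32, m along the optical axis (not along the pixel's ray), 0 where there is no reading.
- manip.get_calibration(name): a dict with "mtx" (3x3 intrinsics, pixels), "xyz" and "rotation" of the camera in the world; the wrist camera has in their place "hand_eye" (4x4, takes a point from camera to tool coordinates, whose origin is the TCP and whose axes are the flange's). Camera axes: x right, y down, z forward; pixel columns grow to the right and rows downward; lengths in m; the calibration is good to about 2 mm. The wrist camera is an equidistant fisheye: a pixel r from the principal point sees the ray r / f radians off the axis. A picture is of the moment at which its call begins: read the wrist's pose just before it. get_calibration takes no time and is no camera call.
A pose or a line that the arm cannot do raises manip.MotionError and nothing moves.
- manip.finish_job(): hands the job in, once; it reports no verdict.
Trained networks look in the newest picture that a camera, given by its name, has taken for a name from the list of things; names that differ only in an ending like _2 or _b are one class to them, and where a whole thing is asked for, a point or a joint stands for the part that bears it (a point fixed in the world has none). Each returns a list of dicts, best first, with "confidence" (0 to 1); they miss things now and then, are a little off and sometimes report something else, mostly with a low value. They report only what shows in the picture. A call takes as long as a camera call. They do not tell look-alikes from the thing itself.
- manip.look_for(camera, thing): "centre" ([x, y, z] in m, in world coordinates, good to about 4 mm: the middle of the surface that is visible of it).
- manip.mark_of(camera, thing): "centre" ([x, y, z] in m, in world coordinates, good to about 4 mm: a listed point, or the origin of a listed thing).
The state is a dict: "clock": time; "joints": joint angles; "qvel": joint speeds; "joint_efforts": joint torques, N m; "eef_pos": TCP position; "ee_rot": TCP orientation; "ft_force": force on the tool from outside, world axes, zero at the start; "moment": the same for the moment, N m; "opening": finger opening in m.
Only numpy, scipy, OpenCV 4.12 (cv2) and the standard library are available. Lean on these libraries where they do the work, as an engineer would, in place of code of your own. Each camera call takes 0.05 s, during which the arm holds its last target. There are 200 camera calls.

## Working session

There is one attempt and no reset: what is moved stays moved. The work goes in short steps, each a Python script; the robot and the scene stay as the last script left them, time stands still between calls to the robot, and variables do not carry over. Pictures are saved under pics/ and viewed, on a budget of 14 in all, crops included, one or two more only if the job needs it, and the job is handed in when it is done.

```bash
ls; mkdir -p pics
python3 - <<'E'
from rig import manip
import cv2, numpy as np
for n in ("top","side"):
    p,d=manip.snapshot(n); cv2.imwrite(f"pics/{n}0.png",cv2.resize(p[:,:,::-1],(800,600)))
    np.savez(f"pics/{n}0.npz",p=p,d=d)
    c=manip.get_calibration(n); print(n,c)
    for t in ["lane","guard_edge","tub_rim","lid_grip","tube1_c","bracket1_leg","flask","spray","clamp"]:
        for r in manip.mark_of(n,t): print(t,np.round(r["centre"],3),round(r["confidence"],2),[k for k in r if k not in("centre","confidence")])
print(manip.observe())
E
```

```text
pics
top {'mtx': array([[399.76773177,   0.        , 256.72569396],
       [  0.        , 399.76773177, 198.47731855],
       [  0.        ,   0.        ,   1.        ]]), 'xyz': array([0.29880901, 0.0053278 , 1.09347581]), 'rotation': array([-168.33258672,   -0.19103456,  -83.34377026])}
lane [0.672 0.321 0.048] 0.61 []
guard_edge [0.577 0.336 0.166] 0.6 []
guard_edge [ 0.739 -0.179 -0.001] 0.43 []
tub_rim [ 0.413 -0.356  0.098] 0.63 []
tub_rim [ 0.623 -0.336  0.045] 0.63 []
lid_grip [ 0.619 -0.334  0.044] 0.74 []
tube1_c [0.572 0.129 0.014] 0.59 []
tube1_c [ 0.74  -0.019  0.002] 0.25 []
bracket1_leg [ 0.57  -0.001  0.034] 0.7 []
bracket1_leg [0.576 0.332 0.164] 0.57 []
bracket1_leg [0.574 0.129 0.021] 0.18 []
flask [ 0.742  0.148 -0.   ] 0.9 []
spray [ 0.738 -0.178 -0.001] 0.88 []
clamp [ 0.739 -0.022  0.001] 0.63 []
side {'mtx': array([[464.17730845,   0.        , 257.37075015],
       [  0.        , 464.17730845, 190.77253197],
       [  0.        ,   0.        ,   1.        ]]), 'xyz': array([-0.15576893,  0.74497936,  1.08393317]), 'rotation': array([-134.22816801,   -0.7123047
[... 432 characters left out ...]
1 []
clamp [ 0.562 -0.157  0.033] 0.23 []
{'clock': 1.0, 'joints': array([-8.36575658e+01,  1.26278009e+01,  8.74627412e+01, -1.69645109e-03,
        7.99114558e+01, -7.22321520e+00]), 'qvel': array([-0.02432901, -0.08893753,  0.01052883,  0.01056218,  0.01639202,
       -0.07993941]), 'joint_efforts': array([ 1.12382953e-03, -4.94572592e+01, -3.87716925e+01,  7.00902916e-02,
        4.68381972e-02, -2.96892631e-05]), 'eef_pos': array([ 0.1466033 , -0.60754209,  0.2415329 ]), 'ee_rot': array([-1.79997808e+02,  1.40575421e-03,  1.35659466e+01]), 'ft_force': array([-0.88292666,  0.54443359,  0.51366282]), 'moment': array([-0.06285578,  0.01565998,  0.00060724]), 'opening': 0.08720105605387883}
```

View pics/top0.png

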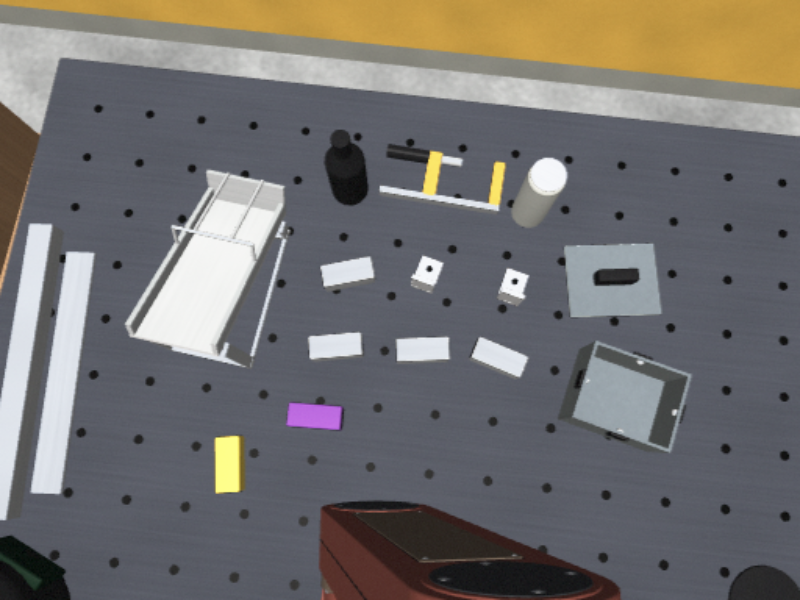

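View pics/side0.png

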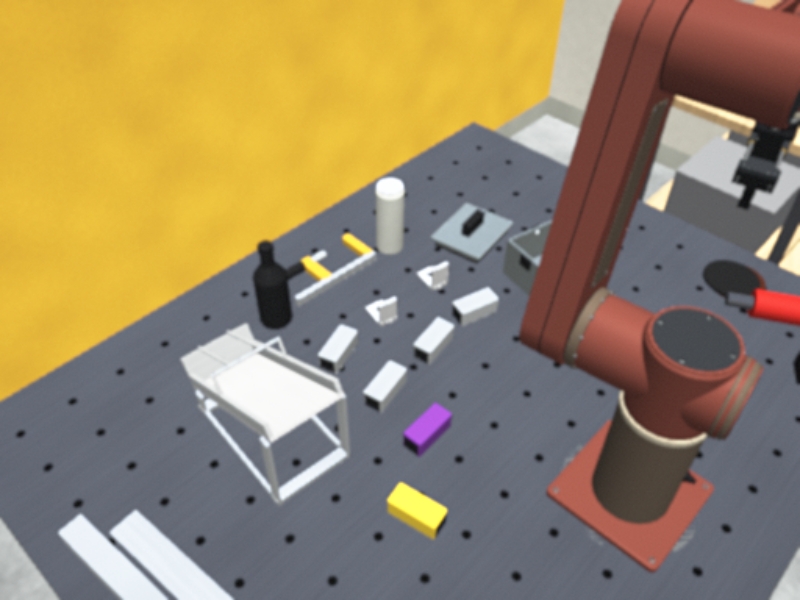

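Top view: four bright tubes at (347,272), (335,346), (422,349) and (499,357). The two brackets are at (427,272) and (513,286), the lid at (613,280) and the tub at (630,395). The rack's open upper end faces the robot, around (185,310), and the purple and yellow blocks are decoys. Next I'll get the poses from depth.

```bash
cat > h.py <<'E'
import numpy as np, cv2
from scipy.spatial.transform import Rotation as Rn
from rig import manip
def cloud(cam, d):
    c=manip.get_calibration(cam); K=c["mtx"]; v,u=np.indices(d.shape)
    P=np.stack([(u-K[0,2])/K[0,0]*d,(v-K[1,2])/K[1,1]*d,d],-1)
    W=P@Rn.from_euler("xyz",c["rotation"],degrees=True).as_matrix().T+c["xyz"]
    W[d==0]=np.nan; return W
def blobs(W,mask,minpix=40):
    n,l,s,_=cv2.connectedComponentsWithStats(mask.astype(np.uint8)); out=[]
    for i in range(1,n):
        if s[i,4]<minpix: continue
        Q=W[l==i]; r=cv2.minAreaRect((Q[:,:2]*1000).astype(np.float32)); (cx,cy),(w,h),a=r
        if w<h: a+=90; w,h=h,w
        out.append((round(cx/1000,4),round(cy/1000,4),round(w),round(h),round((a+90)%180-90,1),round(float(np.nanmedian(Q[:,2])),4),tuple(np.round(s[i,:2]+s[i,2:4]/2)*1.5625),l==i))
    return out
E
python3 - <<'E'
from h import *
z=np.load("pics/top0.npz"); p,d=z["p"],z["d"]; W=cloud("top",d)
print("table z",np.nanmedian(W[...,2]), np.nanmedian(W[185:200,230:300,2]))
print("tops near .04")
for b in blobs(W,(W[...,2]>.03)&(W[...,2]<.05)): print(b[:7])
print(">.05")
for b in blobs(W,(W[...,2]>.05)): print(b[:7])
# deck
m=np.zeros(d.shape,bool); m[155:215,105:145]=1
Q=W[m]; 
A=np.c_[Q[:,:2],np.ones(len(Q))]; 
k=np.ones(len(Q),bool)
for _ in range(6):
    s=np.linalg.lstsq(A[k],Q[k,2],rcond=None)[0]; r=Q[:,2]-A@s; k=abs(r)<.004
g=-s[:2]; print("deck",s,k.mean(),"slope",np.degrees(np.arctan(np.hypot(*g))),"yaw",np.degrees(np.arctan2(g[1],g[0])), "z at lane",s@[.674,.32,1])
# lips
R=W[...,2]-(W[...,:2]@s[:2]+s[2])
mm=(R>-.01)&(R<.035)&(W[...,0]>.33)&(W[...,0]<.75)&(W[...,1]>.2)&(W[...,1]<.5)&(W[...,2]>.05)
for b in blobs(W,mm): print("rack",b[:7])
ml=mm&(R>.015)
for b in blobs(W,ml,20): print("lip",b[:7])
# wrist cam calib
print(manip.get_calibration("wrist"))
E
```

```text
table z 0.0005573100764380001 0.00035786252123126694
tops near .04
(0.7194, 0.144, 63, 23, -73.5, 0.0403, (np.float64(350.0), np.float64(190.625)))
(0.6718, 0.3514, 57, 16, -89.7, 0.0477, (np.float64(229.6875), np.float64(203.125)))
(0.7165, -0.1728, 60, 24, 65.5, 0.0402, (np.float64(529.6875), np.float64(212.5)))
(0.6653, 0.2939, 44, 15, 85.3, 0.0472, (np.float64(262.5), np.float64(209.375)))
(0.3477, 0.6592, 500, 45, 4.9, 0.04, (np.float64(28.125), np.float64(371.875)))
(0.6546, -0.2972, 61, 17, -38.9, 0.0308, (np.float64(593.75), np.float64(256.25)))
(0.6547, -0.3497, 34, 33, 2.7, 0.0313, (np.float64(621.875), np.float64(259.375)))
(0.6522, -0.3904, 38, 32, 51.6, 0.0314, (np.float64(645.3125), np.float64(262.5)))
(0.5736, 0.13, 91, 41, -71.0, 0.0399, (np.float64(346.875), np.float64(271.875)))
(0.5897, -0.3348, 150, 78, -88.5, 0.0313, (np.float64(612.5), np.float64(293.75)))
(0.4423, 0.1331, 91, 41, -79.1, 0.0402, (np.float64(334.375), np.float64(345.3125)))
(0.4536, -0.0156, 91, 41, -81.4, 0.0401, (np.float64(421.875), np.float64(350.0)))
(0.4554, -0.1472, 91, 41, 73.1, 0.0401, (
[... 1009 characters left out ...]
468.75), np.float64(550.0)))
(0.0402, 0.5455, 137, 35, 67.4, 0.1052, (np.float64(34.375), np.float64(568.75)))
 ** On entry to DLASCL parameter number  4 had an illegal value
 ** On entry to DLASCL parameter number  4 had an illegal valueTraceback (most recent call last):
  File "<stdin>", line 14, in <module>
    x, resids, rank, s = _umath_linalg.lstsq(a, b, rcond,
                         ~~~~~~~~~~~~~~~~~~~^^^^^^^^^^^^^
                                             signature=signature)
                                             ^^^^^^^^^^^^^^^^^^^^
    raise LinAlgError("SVD did not converge in Linear Least Squares")
numpy.linalg.LinAlgError: SVD did not converge in Linear Least Squares
```

Run:
```python
from h import *
z=np.load("pics/top0.npz"); p,d=z["p"],z["d"]; W=cloud("top",d)
m=np.zeros(d.shape,bool); m[155:215,105:145]=1
Q=W[m]; Q=Q[~np.isnan(Q[:,0])]
A=np.c_[Q[:,:2],np.ones(len(Q))]; k=np.ones(len(Q),bool)
for _ in range(6):
    s=np.linalg.lstsq(A[k],Q[k,2],rcond=None)[0]; r=Q[:,2]-A@s; k=abs(r)<.004
g=-s[:2]; print("deck",s,k.mean(),"slope",np.degrees(np.arctan(np.hypot(*g))),"yaw",np.degrees(np.arctan2(g[1],g[0])), "z at lane",s@[.674,.32,1])
W0=np.nan_to_num(W,nan=-9)
R=W0[...,2]-(W0[...,:2]@s[:2]+s[2])
reg=(W0[...,0]>.33)&(W0[...,0]<.75)&(W0[...,1]>.2)&(W0[...,1]<.5)&(W0[...,2]>.03)
for nm,mm in (("all",reg&(abs(R)<.035)),("deck",reg&(abs(R)<.005)),("lip",reg&(R>.012)&(R<.035)),("guard",reg&(R>.05)&(R<.085))):
    for b in blobs(W0,mm,20): print(nm,b[:7])
t=(W0[...,2]>.085)&(W0[...,2]<.105)&(W0[...,0]<.55)&(W0[...,0]>.25)&(W0[...,1]<-.2)
for b in blobs(W0,t,5): print("tub",b[:7])
T=W0[t]; r=cv2.minAreaRect((T[:,:2]*1000).astype(np.float32)); print(r,np.median(T[:,2]))
# bracket lying plates
for x,y in ((.569,-.003),(.563,-.158)):
    b=(np.hypot(W0[...,0]-x,W0[...,1]-y)<.075)&(W0[...,2]>.004)&(W0[...,2]<.012)
    Q=W0[b]; a=np.radians(75.5-90); ax=np.array([np.cos(a),np.sin(a)]); q=(Q[:,:2]-[x,y])@ax; print("plate proj",len(q),np.percentile(q,[5,50,95]))
c=manip.get_calibration("wrist");print(c)
```

```text
deck [-0.50743484  0.0536824   0.36829358] 0.8826979472140762 slope 27.03369852154166 yaw -6.038956378718405 z at lane 0.04346086984653813
all (0.6459, 0.3878, 98, 16, -9.6, 0.0859, (np.float64(200.0), np.float64(206.25)))
all (0.6454, 0.3484, 90, 70, -7.2, 0.0624, (np.float64(225.0), np.float64(212.5)))
all (0.5408, 0.3327, 297, 144, -6.1, 0.1399, (np.float64(206.25), np.float64(276.5625)))
deck (0.6395, 0.3551, 75, 59, -5.8, 0.0636, (np.float64(221.875), np.float64(217.1875)))
deck (0.6267, 0.2974, 92, 46, -6.3, 0.064, (np.float64(254.6875), np.float64(228.125)))
deck (0.6086, 0.2594, 75, 6, -9.6, 0.0711, (np.float64(275.0), np.float64(239.0625)))
deck (0.4918, 0.3392, 199, 137, -7.2, 0.1433, (np.float64(190.625), np.float64(293.75)))
deck (0.5237, 0.269, 84, 2, -6.5, 0.1178, (np.float64(253.125), np.float64(279.6875)))
deck (0.4514, 0.2767, 49, 2, -7.9, 0.1553, (np.float64(234.375), np.float64(318.75)))
lip (0.6459, 0.3878, 98, 16, -9.6, 0.086, (np.float64(200.0), np.float64(206.25)))
lip (0.682, 0.3392, 61, 13, 87.5, 0.0639, (np.float64(235.9375), np.float64(193.75)))
lip (0.5377
[... 387 characters left out ...]
(171.06253051757812, 139.7506103515625), 78.24015045166016) 0.094597337641039
plate proj 252 [-0.04818801  0.03071022  0.05468905]
plate proj 264 [-0.04527065  0.03138999  0.05351086]
{'mtx': array([[297.31863964,   0.        , 255.64578782],
       [  0.        , 297.31863964, 197.14289799],
       [  0.        ,   0.        ,   1.        ]]), 'hand_eye': array([[-2.77328766e-05, -9.61166946e-01, -2.75967573e-01,
         7.57494778e-02],
       [ 9.99999051e-01,  3.53461547e-04, -1.33156371e-03,
        -9.33068537e-04],
       [ 1.37739895e-03, -2.75967348e-01,  9.61166024e-01,
        -1.42830628e-01],
       [ 0.00000000e+00,  0.00000000e+00,  0.00000000e+00,
         1.00000000e+00]])}
```

```bash
cat >> h.py <<'E'
LYAW,SL=-6.1,27.0
LR=Rn.from_euler("xyz",[0,SL,LYAW],degrees=True)       # lane frame: x down the slope
LO=np.array([.674,.3215,.045])
lane=lambda p: LO+LR.apply(p)
eul=lambda R: R.as_euler("xyz",degrees=True)
FLIP=Rn.from_euler("x",180,degrees=True)
def ang(yaw): return Rn.from_euler("z",yaw,degrees=True)*FLIP   # tool down, tool x along yaw
def best(pos,R):
    c=[]
    for k in (0,180):
        o=eul(R*Rn.from_euler("z",k,degrees=True)); q=manip.solve_ik(list(pos),list(o))
        if q is not None: c.append((abs(q[5]),list(o)))
    return min(c,key=lambda t:t[0])[1] if c else None
RACK=LR*FLIP*Rn.from_euler("z",90,degrees=True)         # tool z = -lane z, jaws along lane x
def tubes():
    p,d=manip.snapshot("top"); W=np.nan_to_num(cloud("top",d),nan=-9)
    hsv=cv2.cvtColor(p,cv2.COLOR_RGB2HSV)
    return [b for b in blobs(W,(W[...,2]>.03)&(W[...,2]<.05)) if abs(b[2]-91)<8 and abs(b[3]-41)<6 and np.median(hsv[b[7]][:,1])<60]
def pick(x,y,z,yaw,lift=.28,grip=30,hi=.12):
    o=best((x,y,z),ang(yaw)); manip.move_ptp([x,y,z+hi],o); manip.line_to([x,y,z],feed=.12)
    manip.clamp(grip); w=manip.observe()["opening"]; manip.line_to([x,y,lift],feed=.2)
    s=manip.observe(); print("pick",x,y,"opening",round(w,4),round(s["opening"],4),"t",round(s["clock"],1)); return s["opening"]
def place_tube():
    o=best(lane([-.25,0,.03]),RACK); manip.move_ptp(list(lane([-.25,0,.14])),o)
    print("held",round(manip.observe()["opening"],4))
    manip.line_to(list(lane([-.25,0,.0285])),feed=.1); s=manip.observe(); print("F",np.round(s["ft_force"],1),round(s["opening"],4))
    manip.open_gripper(); manip.line_to(list(lane([-.25,0,.14])),feed=.1); print("t",round(manip.observe()["clock"],1))
E
python3 - <<'E'
from h import *
print(best(lane([-.25,0,.0285]),RACK),best(lane([-.25,0,.14]),RACK),lane([-.25,0,.14]))
T=tubes(); 
for b in T: print(b[:6], best((b[0],b[1],.026),ang(b[4])) is not None)
b=min(T,key=lambda b:np.hypot(b[0]-.442,b[1]-.133))
if pick(b[0],b[1],.026,b[4])>.035:
    place_tube()
    p,_=manip.snapshot("side"); cv2.imwrite("pics/s1.png",p[:,:,::-1])
    for b in tubes(): print(b[:6])
E
```

```text
[np.float64(-153.0), np.float64(0.0), np.float64(83.90000000000002)] [np.float64(-153.0), np.float64(0.0), np.float64(83.90000000000002)] [0.5157084  0.33841649 0.28323854]
(0.574, 0.1301, 91, 42, -71.6, 0.0397) True
(0.4427, 0.1335, 92, 41, -78.2, 0.0402) True
(0.4535, -0.0156, 91, 40, -80.9, 0.0402) True
(0.4553, -0.1475, 92, 40, 73.3, 0.0401) True
pick 0.4427 0.1335 opening 0.0395 0.0396 t 7.3
held 0.0395
F [-0.5 -0.1 -2. ] 0.0399
t 11.7
(0.5738, 0.1299, 91, 41, -72.3, 0.0398)
(0.4537, -0.0157, 91, 41, -80.8, 0.0402)
(0.4552, -0.1472, 91, 40, 73.3, 0.0402)
```

View pics/s1.png

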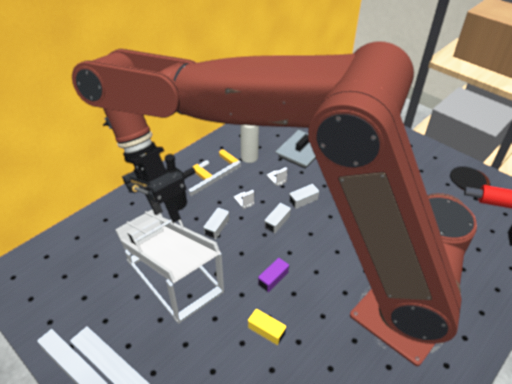

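The side picture shows the deck empty above the guard, with the gripper covering the stop at about (150,215). The first tube has therefore slid down. I'll do the second and check the lane while the arm is away.

```bash
cat >> h.py <<'E'
def lane_view():
    p,d=manip.snapshot("top"); W=cloud("top",d); L=LR.inv().apply((W.reshape(-1,3)-LO)).reshape(W.shape); L=np.nan_to_num(L,nan=-9)
    m=(abs(L[...,1])<.056)&(L[...,0]>-.31)&(L[...,0]<-.003)&(L[...,2]>.03)&(L[...,2]<.05)
    for b in blobs(L,m,25): print("lane",b[:6])
    return p
E
python3 - <<'E'
from h import *
T=tubes(); b=min(T,key=lambda b:np.hypot(b[0]-.454,b[1]+.0156)); print(b[:5])
w=pick(b[0],b[1],.026,b[4]); p=lane_view(); cv2.imwrite("pics/t1.png",cv2.resize(p[80:240,60:260,::-1],None,fx=3,fy=3))
E
```

```text
(0.4537, -0.0155, 91, 40, -81.0)
pick 0.4537 -0.0155 opening 0.0397 0.0396 t 16.7
lane (-0.0242, 0.0102, 57, 42, 89.4, 0.0384)
lane (-0.0241, -0.0361, 42, 23, -1.2, 0.0383)
```

View pics/t1.png

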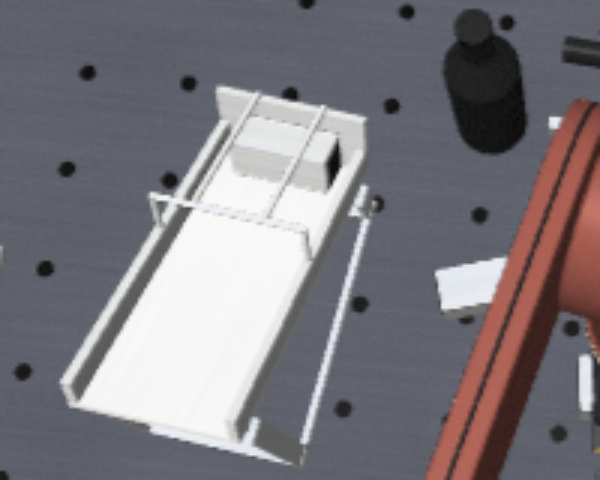

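The first tube lies flat and square against the stop, around (290,155), its centre about 4 mm off mid-lane. I'll place the second, then the other two.

Run:
```python
from h import *
place_tube()
for n in ((.455,-.147),(.574,.130)):
    T=tubes()
    for b in T: print(b[:5])
    b=min(T,key=lambda b:np.hypot(b[0]-n[0],b[1]-n[1]))
    w=pick(b[0],b[1],.026,b[4])
    if w<.035: print("LOST"); break
    lane_view(); place_tube()
manip.move_ptp([.40,-.35,.30],best((.40,-.35,.30),ang(78.2)))
s=manip.observe(); p,d=manip.snapshot("wrist"); np.savez("w0.npz",p=p,d=d,pos=s["eef_pos"],rot=s["ee_rot"])
cv2.imwrite("pics/w0.png",p[:,:,::-1]); print("lane after:"); p=lane_view()
cv2.imwrite("pics/t2.png",cv2.resize(p[:,:,::-1],(800,600))); print(s["clock"])
```

```text
held 0.0397
F [-0.2 -0.5 -1. ] 0.0398
t 21.7
(0.5739, 0.13, 91, 42, -71.7)
(0.4554, -0.1472, 91, 41, 73.5)
pick 0.4554 -0.1472 opening 0.0397 0.04 t 27.0
lane (-0.0445, 0.0103, 83, 57, -0.8, 0.0386)
lane (-0.0438, -0.0353, 85, 29, -7.6, 0.0382)
held 0.0398
F [ 0.1 -0.9 -3.3] 0.0395
t 32.4
(0.535, 0.1198, 91, 42, -72.0)
pick 0.535 0.1198 opening 0.04 0.0397 t 36.8
lane (-0.0524, -0.0357, 99, 27, -3.9, 0.0378)
held 0.0397
F [ 0.3  0.3 -2.9] 0.0396
t 41.3
lane after:
lane (-0.0618, 0.0101, 117, 55, 0.0, 0.0387)
lane (-0.0619, -0.0379, 118, 30, -2.7, 0.0384)
lane (-0.1462, -0.0023, 91, 38, -89.6, 0.0382)
43.8
```

View pics/t2.png

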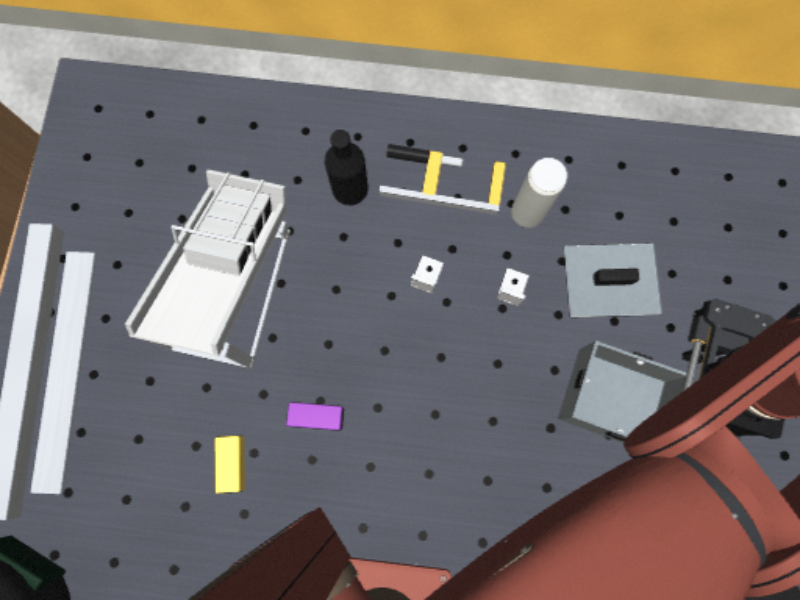

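View pics/w0.png

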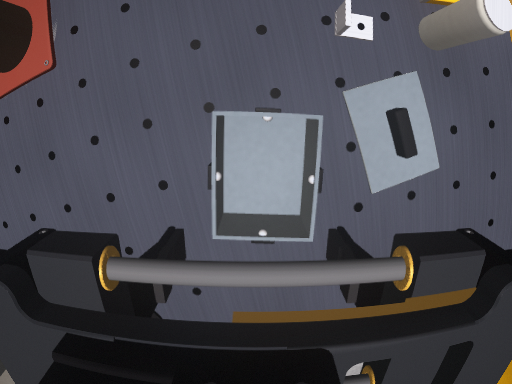

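The top view shows all four tubes queued flat at (230,230), including the one that was knocked aside and found again. The brackets and bystanders haven't moved. The wrist view shows the tub rim corners at (213,112), (322,116), (314,241) and (212,240), and the catches at (267,118), (312,180), (263,233) and (218,176). I'll get the exact tub and lid poses from the wrist picture.

```bash
cat >> h.py <<'E'
def wray(pos,rot,uv):
    c=manip.get_calibration("wrist"); K=c["mtx"]; H=c["hand_eye"]; uv=np.atleast_2d(uv).astype(float)
    a=(uv-K[:2,2])/K[0,0]; r=np.hypot(*a.T)+1e-9
    v=np.c_[a/r[:,None]*np.sin(r)[:,None],np.cos(r)]
    R=Rn.from_euler("xyz",rot,degrees=True).as_matrix()
    return pos+R@H[:3,3], v@H[:3,:3].T@R.T, v
def wcloud(pos,rot,d):
    vv,uu=np.indices(d.shape); o,w,v=wray(pos,rot,np.c_[uu.ravel(),vv.ravel()])
    X=o+w*(d.ravel()/v[:,2])[:,None]; X[(d.ravel()==0)|(v[:,2]<.2)]=-9; return X.reshape(d.shape+(3,))
def wplane(pos,rot,uv,z):
    o,w,_=wray(pos,rot,uv); return o+w*((z-o[2])/w[:,2])[:,None]
E
python3 - <<'E'
from h import *
z=np.load("w0.npz"); pos,rot,d,p=z["pos"],z["rot"],z["d"],z["p"]
c=wplane(pos,rot,[[213,112],[322,116],[314,241],[212,240]],.095); print(np.round(c,4),c.mean(0)); 
print("sides",[np.linalg.norm(c[i]-c[i-1]) for i in range(4)])
g=cv2.cvtColor(p,cv2.COLOR_RGB2GRAY); B=[]
for u,v in [(267,118),(312,180),(263,233),(218,176)]:
    q=g[v-6:v+7,u-6:u+7].astype(float); q=np.clip(q-190,0,None); yy,xx=np.indices(q.shape); B.append((u-6+(q*xx).sum()/q.sum(),v-6+(q*yy).sum()/q.sum()))
b=wplane(pos,rot,B,.084); print(np.round(B,1).tolist(),np.round(b,4).tolist(),"mid",(b[0]+b[2])/2,(b[1]+b[3])/2)
e=b[0]-b[2]; f=b[1]-b[3]; print("angs",np.degrees(np.arctan2(e[1],e[0])),np.degrees(np.arctan2(f[1],f[0])),np.linalg.norm(e),np.linalg.norm(f))
W=wcloud(pos,rot,d)
t=(W[...,2]>.085)&(W[...,2]<.105)&(np.hypot(W[...,0]-.41,W[...,1]+.353)<.11)
print(cv2.minAreaRect((W[t][:,:2]*1000).astype(np.float32)),np.median(W[t][:,2]))
for nm,lo,hi in(("lid plate",.02,.04),("handle",.055,.07)):
    m=(W[...,2]>lo)&(W[...,2]<hi)&(np.hypot(W[...,0]-.616,W[...,1]+.334)<.12)
    for q in blobs(W,m,60): print(nm,q[:6])
m=(W[...,2]>.056)&(W[...,2]<.066)
for q in blobs(W,m,8): print("br",q[:6])
# bracket plate side from top colour/cloud
P,D=manip.snapshot("top"); T=np.nan_to_num(cloud("top",D),nan=-9)
for x,y in ((.569,-.003),(.563,-.158)):
    b=(np.hypot(T[...,0]-x,T[...,1]-y)<.07)&(T[...,2]>.006)&(T[...,2]<.012); Q=T[b]; print(len(Q),np.median(Q,0)-[x,y,0])
E
```

```text
[[ 0.3679 -0.2609  0.095 ]
 [ 0.4919 -0.2905  0.095 ]
 [ 0.4575 -0.445   0.095 ]
 [ 0.3288 -0.4165  0.095 ]] [ 0.41151884 -0.35323849  0.095     ]
sides [np.float64(0.16038495350477167), np.float64(0.12748445241924977), np.float64(0.15826922181871972), np.float64(0.13192590389075667)]
[[266.7, 117.7], [311.3, 179.0], [262.2, 233.0], [217.5, 176.1]] [[0.4278, -0.2809, 0.084], [0.4677, -0.3659, 0.084], [0.3933, -0.4242, 0.084], [0.354, -0.3386, 0.084]] mid [ 0.41053846 -0.3525594   0.084     ] [ 0.41086836 -0.35222909  0.084     ]
angs 76.45265756818577 -13.52429656366575 0.14736514073158483 0.1168779229841031
((411.40484619140625, -351.98577880859375), (169.21722412109375, 139.25729370117188), 76.46467590332031) 0.09402584288127402
lid plate (0.6175, -0.3329, 160, 132, -81.8, 0.0286)
handle (0.6173, -0.3328, 70, 23, -81.5, 0.0623)
br (0.565, -0.1571, 39, 9, 75.6, 0.0596)
br (0.0482, -0.0145, 113, 34, 71.6, 0.0609)
br (0.7162, -0.1859, 58, 23, -72.5, 0.0609)
br (0.6173, -0.3328, 70, 23, -81.5, 0.0623)
br (0.3632, -0.295, 61, 0, 77.2, 0.0615)
br (0.4846, -0.3014, 16, 1, 74.5, 0.0606)
br (0.4758, -0.3388, 55, 1, 74.8, 0.0612)
br (0.3825, -0.415, 137, 56, -41.3, 0.0617)
br (0.4605, -0.405, 60, 1, 76.4, 0.0611)
175 [ 0.03289734 -0.0077437   0.00864154]
170 [ 0.03521834 -0.00907012  0.00850441]
```

```bash
cat >> h.py <<'E'
TC=np.array([.411,-.3525]); TY=76.5
def tub(x,y):
    a=np.radians(TY-90); c,s=np.cos(a),np.sin(a); return TC+[c*x-s*y,s*x+c*y]
E
python3 - <<'E'
from h import *
for (x,y),tx in (((.5700,-.0028),-27),((.5645,-.1573),27)):
    w=pick(x,y,.044,75.7,grip=35)
    if w<.005: print("LOST"); break
    x1,y1=tub(tx,10)if 0 else tub(tx/1000,.010); o=eul(ang(TY-90)); print(manip.observe()["ee_rot"],o)
    manip.move_ptp([x1,y1,.28],list(o)); print("held",manip.observe()["opening"])
    manip.line_to([x1,y1,.054],feed=.12); s=manip.observe(); print("F",np.round(s["ft_force"],1),s["opening"])
    manip.open_gripper(); manip.line_to([x1,y1,.28],feed=.2)
x1,y1=TC; manip.move_ptp([.40,-.35,.30],best((.40,-.35,.30),ang(78.2)))
s=manip.observe(); p,d=manip.snapshot("wrist"); np.savez("w1.npz",p=p,d=d,pos=s["eef_pos"],rot=s["ee_rot"]); print(s["clock"])
cv2.imwrite("pics/w1.png",p[:,:,::-1]); W=wcloud(s["eef_pos"],s["ee_rot"],d)
inn=np.abs((W[...,:2]-TC)@np.array([[np.cos(np.radians(-13.5)),-np.sin(np.radians(-13.5))],[np.sin(np.radians(-13.5)),np.cos(np.radians(-13.5))]]))
print("max z inside",np.percentile(W[(inn[...,0]<.05)&(inn[...,1]<.06)][:,2],[50,95,99.5]))
for q in blobs(W,(inn[...,0]<.055)&(inn[...,1]<.065)&(W[...,2]>.05),8): print(q[:6])
E
```

```text
pick 0.57 -0.0028 opening 0.0077 0.008 t 49.2
[-1.79837090e+02  1.84356362e-02  7.57029023e+01] [180.    0.  -13.5]
held 0.007894241815094776
F [ 0.1  0.4 -1.9] 0.008046587547859835
pick 0.5645 -0.1573 opening 0.0079 0.008 t 60.1
[-1.79836638e+02 -2.43972951e-02  7.56995001e+01] [180.    0.  -13.5]
held 0.008010129022657445
F [-0.5 -0.2 -2. ] 0.007743362395040437
67.425
max z inside [0.3806039  0.40150146 0.40378352]
(0.3871, -0.335, 39, 8, -13.9, 0.0643)
(0.4395, -0.3476, 40, 8, -12.9, 0.0643)
(0.412, -0.3482, 110, 74, -13.5, 0.386)
(0.3559, -0.3474, 3, 0, 75.8, 0.3273)
```

View pics/w1.png

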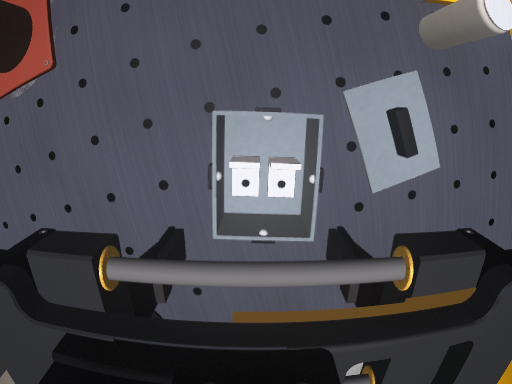

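Both brackets stand upright in the tub with their tops at about z = 0.064, below the plug depth of 0.072. Now the lid.

Run:
```python
from h import *
w=pick(.6173,-.3342,.052,98.3,grip=45)
assert .018<w<.027
s0=manip.observe()["ft_force"][2]; x,y=.411,-.3536
manip.move_ptp([x,y,.28],list(eul(ang(TY)))); print("held",manip.observe()["opening"])
manip.line_to([x,y,.165],feed=.12)
for z in np.arange(.160,.1225,-.0015):
    manip.line_to([x,y,float(z)],feed=.03); s=manip.observe(); f=s["ft_force"]-[0,0,s0]
    if z<.152: print(round(z,4),round(s["eef_pos"][2],4),np.round(f,1),round(s["opening"],4))
    if abs(f[2])>35 or np.hypot(f[0],f[1])>25: print("STOP"); break
print(s["clock"])
```

```text
pick 0.6173 -0.3342 opening 0.0217 0.0215 t 72.0
held 0.021491886348234342
0.151 0.1509 [-0.1  0.2  0.4] 0.0215
0.1495 0.1494 [-0.1  1.   0.4] 0.0218
0.148 0.1479 [ 0.1  0.  -0.2] 0.0218
0.1465 0.1463 [-0.6  0.3  1. ] 0.022
0.145 0.1448 [1.1 0.3 1. ] 0.0217
0.1435 0.1434 [-1.5 -0.7  1. ] 0.0216
0.142 0.1418 [-0.3 -0.1  0.4] 0.0215
0.1405 0.1403 [ 0.7 -0.3  0.3] 0.0216
0.139 0.1393 [1.  1.9 2.7] 0.0217
0.1375 0.1383 [0.1 0.1 6.4] 0.0218
0.136 0.1367 [ 1.5 -1.3  6.6] 0.0218
0.1345 0.1342 [ 0.8 -0.1  5.2] 0.0217
0.133 0.132 [ 1.2 -2.1 -0.4] 0.0217
0.1315 0.1304 [ 1.  -1.1 -3.9] 0.0222
0.13 0.1291 [ 1.2 -0.6 -4.7] 0.0216
0.1285 0.1278 [ 0.8 -1.3 -7. ] 0.0219
0.127 0.1264 [ 0.7 -1.4 -7.1] 0.0215
0.1255 0.125 [ 1.6 -1.1 -8. ] 0.0216
0.124 0.1245 [ 0.5  0.1 -1.9] 0.0214
0.1225 0.1239 [-2.5  3.5  9.2] 0.0218
80.4917
```

Snapped in: the force peaked and then pulled downward, and there is solid contact at TCP z = 0.124. Next I'll release, back off and check.

Run:
```python
from h import *
x,y=.411,-.3536
manip.line_to([x,y,.1215],feed=.02); s=manip.observe(); print(s["eef_pos"][2],s["ft_force"])
manip.open_gripper(); manip.line_to([x,y,.30],feed=.15)
s=manip.observe(); p,d=manip.snapshot("wrist"); pos,rot=s["eef_pos"],s["ee_rot"]; cv2.imwrite("pics/w2.png",p[:,:,::-1])
W=wcloud(pos,rot,d); m=(np.hypot(W[...,0]-x,W[...,1]-y)<.11)
for lo,hi in((.09,.11),(.12,.145)):
    for q in blobs(W,m&(W[...,2]>lo)&(W[...,2]<hi),60): print(q[:6])
Q=W[m&(W[...,2]>.09)&(W[...,2]<.11)]; A=np.c_[Q[:,:2]-[x,y],np.ones(len(Q))]; print("plane",np.linalg.lstsq(A,Q[:,2],rcond=None)[0])
manip.move_ptp([.35,-.45,.35],best((.35,-.45,.35),ang(60)))
p=lane_view(); cv2.imwrite("pics/t3.png",cv2.resize(p[:,:,::-1],(800,600)))
for c in("top","side"):
    if c=="side": manip.snapshot(c)
    for t in("lid_under","tub_rim","lid_grip","flask","spray","clamp"):
        for r in manip.mark_of(c,t)[:1]: print(c,t,np.round(r["centre"],3),round(r["confidence"],2))
print(manip.observe()["clock"])
```

```text
0.12389952446743188 [-4.62840308  5.8526819  12.92984629]
(0.4109, -0.3521, 169, 139, 75.9, 0.1005)
(0.4114, -0.3527, 70, 21, 76.1, 0.1344)
plane [ 0.00040662 -0.00108311  0.10035829]
lane (-0.0618, 0.0099, 118, 55, -0.2, 0.0386)
lane (-0.0614, -0.0364, 119, 30, -4.4, 0.0382)
lane (-0.1461, -0.0028, 91, 38, -89.8, 0.0384)
top lid_under [ 0.416 -0.353  0.095] 0.56
top tub_rim [ 0.741  0.151 -0.004] 0.66
top lid_grip [ 0.412 -0.355  0.12 ] 0.89
top flask [ 0.742  0.149 -0.002] 0.85
top spray [ 0.737 -0.181 -0.001] 0.86
top clamp [ 0.738 -0.022  0.003] 0.89
side lid_under [ 0.41  -0.356  0.093] 0.81
side lid_grip [ 0.412 -0.353  0.118] 0.7
side flask [ 0.744  0.148 -0.001] 0.83
side spray [ 0.738 -0.18   0.001] 0.91
side clamp [ 0.734 -0.02  -0.002] 0.68
84.65
```

View pics/t3.png

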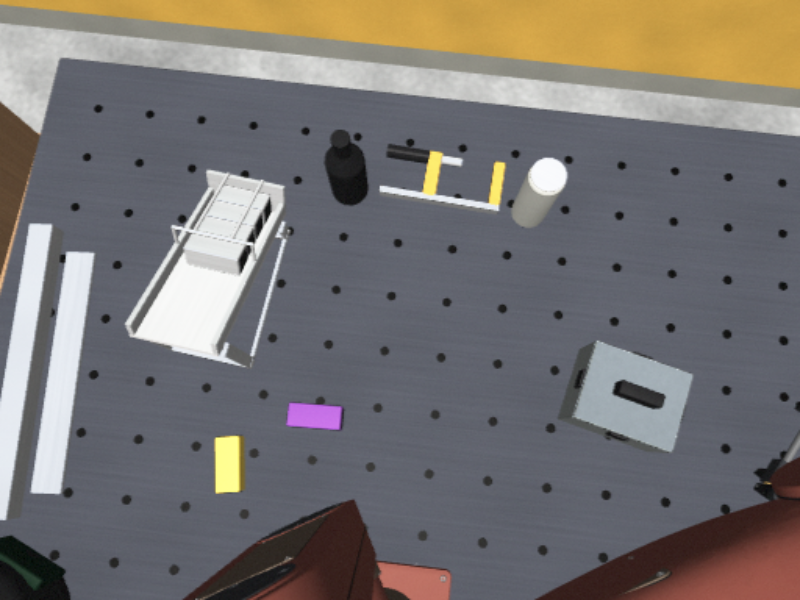

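View pics/w2.png

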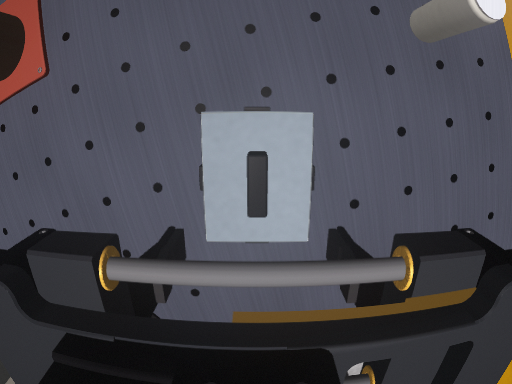

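The lid lies square on the tub at (640,395), with the plate top at z = 0.1004 (0.101 expected) and level to 0.001 rad. The four tubes are queued at (230,230), the bystanders are where they were, and the arm is clear. Handing in.

```bash
python3 -c "
from rig import manip
manip.sleep(.5); print(manip.finish_job(), manip.observe()['clock'])"
```

```text
the job is handed in; nothing more can be done
the job is handed in; nothing more can be done
```

The job is done and handed in at about 85 s of the 210 s allowed; the rig gave no verdict.

**What I did:** I laid all four tube pieces on the upper rack with the gripper tilted to the slope. One had been knocked about 4 cm aside, so I found it again before picking it up. I set both brackets upright in the tub, then put the lid on and pressed it home.

**Last checks:**
- **Tubes:** they are queued flat against the stop. The highest one is centred about 146 mm up the slope, and they sit about 2–5 mm off mid-lane.
- **Brackets:** their tops were at z ≈ 0.064 m before the lid went on, below the 0.072 m that the lid's plug reaches down to.
- **Lid:** the snap showed in the force readings. The plate top is at z = 0.1004 m (0.101 m expected), level to about 0.001 rad and centred to within about 2 mm.
- **Flask, spray can and clamp:** they have not moved, within measurement error.

**Disagreements:**
- The wrist camera seems to read about 1.5 mm off in y, which I allowed for when fitting the lid.
- One network result was plainly false: after the lid was on, it reported the tub's mouth at the flask. I ignored it.

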